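# Lay the carved ornaments into their frames and weight the rosette

## Robot

A 6-joint arm with a two-finger parallel gripper is mounted at the origin on the work surface. World frame = base frame: x ahead of the robot, y to its left, z up, the work surface at z = 0. Lengths are in m, angles in rad, forces in N, time in s.
With the tool pointing down it reaches from about 0.25 to 0.775 m from the base axis. Payload 4 kg.
Tool frame: the origin (TCP) lies midway between the tips of the shut fingers; the grasp point (between the pads) lies grip_point_offset behind it (grip_point_offset is the distance from the TCP to the grasp point, in m); z points along the fingers, y is the line along which they close (so a half turn about z gives the same grasp; the last joint's range is limited). The gripper opens to 94 mm and grips with 3 to 60 N. Pads are 16 mm wide; open, the fingers measure 119 mm over their backs; the gripper's body (75 mm by 177 mm) begins 78 mm behind the grasp point.
Start: joints at [-1.23, 0.087, 1.371, -0, 1.684, -0.103], TCP at [0.236, -0.497, 0.184] pointing down, gripper open.
Joint ranges: [-3.1, 3.1], [-0.76, 2.03], [0.27, 2.55], [-1.08, 4.22], [0.17, 2.65], [-2.57, 2.57]. Speed limits (rad/s): [2.79, 2.79, 3.14, 3.14, 3.14, 3.14].

## Interface

Orientations are given as [roll, pitch, yaw] about the fixed x, y, z axes, in that order (R = Rz(yaw) Ry(pitch) Rx(roll)).
In Python, from bench import * gives the robot as it stands. The module is installed in compiled form; this text tells all that it offers.
- The arm moves only by the tool apply_moves, never from a script. Its argument "commands" is a list of rows, each a list of 7 numbers: the turn, a rotation vector about the world's x, y, z in rad, then the shift along the world's x, y, z in m, then the opening in per cent of the stroke, from 0 (shut) to 100 (fully open). In form: [[ax, ay, az, x, y, z, jaw], ...]. A call has exactly 5 rows; each row is the pose to reach, as a shift and turn from the pose commanded when the call began; what a row does not reach only later rows make up. A row lasts 1/10 s, in which the tool goes at most 50 mm and 8.59 degrees, less where a joint would pass 70% of its speed; a pose out of reach is approached as far as the arm can. A call with a gripper value outside its range is refused whole. The fingers move at their own pace and stop on an object; the grip force is fixed at half the most. Time passes only in rows, so rows that repeat a pose let the fingers close, or fill a call up. It gives the time, the measured TCP pose, the force, the opening and the grip force at its end, in the units of the state.
- get_obs(): the state, without advancing time (a new reading comes with each control period).
- snapshot(name): name is "scene" or "top"; returns a dict with "pixels" (480x640x3 uint8, red, green, blue), "vertical_fov" (degrees; the focal length in pixels is half the picture's height over the tangent of half this angle, whatever the lens; pixels are square), "cx", "cy" (the principal point, pixels), "rvec" (rotation vector, rad) and "tvec" (3), from world to camera coordinates, as OpenCV has them. Camera axes: x right, y down, z forward; pixel columns grow to the right and rows downward; lengths in m; the calibration is good to about 2 mm. A picture is of the moment at which its call begins. There is no depth.
- close_job(): hands the job in; it is judged then, once.
Trained networks look in the newest picture that a camera, given by its name, has taken for a name from the list of things; names that differ only in an ending like _2 or _b are one class to them, and where a whole thing is asked for, a point or a joint stands for the part that bears it (a point fixed in the world has none). Each returns a list of dicts, best first, with "score" (0 to 1); they miss things now and then, are a little off and sometimes report something else, mostly with a low value. They report only what shows in the picture. A call takes as long as a camera call. They do not tell look-alikes from the thing itself.
- masks_of(camera, query): "mask" (480x640 bool, what is visible of it) and "extent" ([left, top, right, bottom] in pixels, round what is visible of it).
- place_of(camera, query): "pixel" ([column, row] in pixels: a listed point, or the origin of a listed thing).
The state is a dict: "time": time; "joint_positions": joint angles; "qvel": joint speeds; "joint_torque": joint torques, N m; "tool_pos": TCP position; "ee_rot": TCP orientation; "wrist_force": force on the tool from outside, world axes, zero at the start; "wrist_torque": the same for the moment, N m; "width": finger opening in m; "finger_force": force on a finger pad.
Only numpy, scipy, OpenCV 4.12 (cv2) and the standard library are available. Lean on these libraries where they do the work, as an engineer would, in place of code of your own. Each camera call takes 0.05 s, during which the arm holds its last target. There are 200 camera calls.

## Task

Lay each of the three carved wooden ornaments, carved face up, flat inside the raised frame of its own outline: the round rosette in the round frame, the square one in the square frame and the long one in the long frame, with the straight-sided ones turned to lie parallel to their frames. When all three are in, set the iron weight upright on the middle of the rosette to press it, as the last step. Leave the glue bottle, the plain wooden disc and the plain offcut where they are.

Things in the scene. Friction and masses are not known exactly. Their poses are not given: they have to be found in the camera images.
- rosette: Carved ornament: pale wooden disc, diameter 56 mm, 24 mm high, eight petals carved in relief on its top; plain upright sides and effectively a flat top at 24 mm. About 45 g. Origin at the centre of its underside, z up through the carved face (up at the start).
- square_block: Carved ornament: pale wooden square, 50 x 50 mm, 24 mm high, four-leaved flower in relief on its top. About 45 g. Origin at the centre of its underside, x and y along its sides, z up through the carved face (up at the start).
- long_block: Carved ornament: pale wooden oblong, 80 mm (its x) x 34 mm (its y), 24 mm high, a row of slanting leaves in relief on its top. About 50 g. Origin at the centre of its underside, z up through the carved face (up at the start).
- weight: Dark iron weight, about 0.6 kg: cylinder of diameter 44 mm from its underside to 42 mm up, then a 16 mm thick neck, then a round grip knob of diameter 28 mm from 54 to 74 mm up (74 mm is its full height). Stands upright at the start. Origin at the centre of its underside, z up.
- board_round: Fixed brown backing board 94 x 94 mm, 12 mm thick, with a raised dark round frame on it: inner diameter 72 mm, 6 mm wide, standing 6 mm above the board. Origin at the centre of the board's underside (on the bench), z up; the face on which the ornament lies is 12 mm above the origin, the top of the frame 18 mm.
- board_square: Fixed brown backing board 92 x 92 mm, 12 mm thick, with a raised dark square frame on it: 64 x 64 mm inside, 6 mm wide, standing 6 mm above the board. Origin at the centre of the board's underside (on the bench), x and y along the frame's sides; the face on which the ornament lies is 12 mm above the origin, the top of the frame 18 mm.
- board_long: Fixed brown backing board 118 mm (its x) x 72 mm (its y), 12 mm thick, with a raised dark oblong frame on it: 94 mm (x) x 48 mm (y) inside, 6 mm wide, standing 6 mm above the board. Origin at the centre of the board's underside (on the bench); the face on which the ornament lies is 12 mm above the origin, the top of the frame 18 mm.
- glue_bottle: Bystander, loose: small white round bottle with a grey cap, diameter 42 mm, 88 mm high, standing upright. Origin at the centre of its underside.
- plain_disc: Bystander, loose: small plain wooden disc without carving, diameter 44 mm, 20 mm high, with a 14 mm hole through its middle. Origin at the centre of its underside.
- offcut: Bystander, loose: plain sawn strip without carving, 100 mm (its x) x 26 mm (its y), 18 mm high. Origin at the centre of its underside.
There are look-alikes about, which are no part of the job. What is shaped like the board_round but yellow is not meant.

How it is judged:
On the way, in this order (a step that is already met when the one before it is completed fails the run):
1. all three ornaments lie flat in the frames of their own outline (horizontal distance between rosette and board_round below 0.011 m and z of rosette in the frame of board_round between 0.009 and 0.015 m and angle between each of rosette, square_block, long_block's own z axis and vertical below 0.08 rad and horizontal distance between square_block and board_square below 0.011 m and z of square_block in the frame of board_square between 0.009 and 0.015 m and (angle between the x axis of square_block and the x axis of board_square, either way round below 0.2 rad or angle between the x axis of square_block and the y axis of board_square, either way round below 0.2 rad) and horizontal distance between long_block and board_long below 0.011 m and z of long_block in the frame of board_long between 0.009 and 0.015 m and angle between the x axis of long_block and the x axis of board_long, either way round below 0.2 rad and linear speed of each of rosette, square_block, long_block below 0.02 m/s and angular speed of each of rosette, square_block, long_block below 0.2 rad/s), for 0.2 s.
2. then the iron weight stands on the rosette (horizontal distance between rosette and board_round below 0.011 m and z of rosette in the frame of board_round between 0.009 and 0.015 m and angle between each of rosette, square_block, long_block, weight's own z axis and vertical below 0.08 rad and horizontal distance between square_block and board_square below 0.011 m and z of square_block in the frame of board_square between 0.009 and 0.015 m and (angle between the x axis of square_block and the x axis of board_square, either way round below 0.2 rad or angle between the x axis of square_block and the y axis of board_square, either way round below 0.2 rad) and horizontal distance between long_block and board_long below 0.011 m and z of long_block in the frame of board_long between 0.009 and 0.015 m and angle between the x axis of long_block and the x axis of board_long, either way round below 0.2 rad and horizontal distance between weight and rosette below 0.012 m and z of weight in the frame of rosette between 0.021 and 0.027 m), for 0.2 s.
At the end, for the whole second after the job is handed in: Each ornament lies flat, carved face up, in its own frame: centre within 11 mm of the board's, seated within 3 mm, tilt under 0.08 rad; square and long ones parallel to the frame within 0.2 rad. The weight, set on last, stands upright on the rosette within 12 mm of its centre. All released, at rest (all of step 2 and linear speed of each of rosette, square_block, long_block, weight below 0.02 m/s and angular speed of each of rosette, square_block, long_block, weight below 0.2 rad/s); the robot touches nothing.
It fails at once if the glue bottle was moved more than 40 mm or knocked over (distance of glue_bottle from where it was at the start of the episode above 0.04 m or angle between glue_bottle's own z axis and vertical above 0.5 rad).
It fails at once if the plain disc was moved more than 40 mm or knocked over (distance of plain_disc from where it was at the start of the episode above 0.04 m or angle between plain_disc's own z axis and vertical above 0.5 rad).
It fails at once if the offcut was moved more than 40 mm or knocked over (distance of offcut from where it was at the start of the episode above 0.04 m or angle between offcut's own z axis and vertical above 0.5 rad).
It also fails if it takes over 120 s, if anything falls off the work surface, if the arm or the gripper's body presses on something with over 40 N, if the wrist force passes 120 N, or if a joint passes its speed limit or range.

## Working session

There is one attempt and no reset: what is moved stays moved. The work goes in short steps, Python scripts to look and compute and a tool call to move; the robot and the scene stay as the last step left them, time stands still between calls to the robot, and variables do not carry over. Pictures are saved under pics/ and viewed, at most 14 in all, crops included, and the job is handed in when it is done.

Besides the shell and the picture viewer there is one more tool, called after ">>>" as name(argument=value, ...), one argument or row to a line, values as JSON. apply_moves: Moves the arm, as the interface text tells. Its arguments: {"type":"object","properties":{"commands":{"type":"array"}},"required":["commands"]}

```bash
mkdir -p pics; cat > h.py <<'E'
from bench import *
import numpy as np, cv2
def snap(n,f=None):
    s=snapshot(n)
    if f: cv2.imwrite('pics/'+f,s['pixels'][:,:,::-1])
    return s
def K(s):
    f=240/np.tan(np.radians(s['vertical_fov'])/2)
    return np.array([[f,0,s['cx']],[0,f,s['cy']],[0,0,1.]])
def ground(s,px,z):
    R=cv2.Rodrigues(np.array(s['rvec'],float))[0];t=np.array(s['tvec'],float).ravel()
    px=np.atleast_2d(np.array(px,float))
    d=(np.linalg.inv(K(s))@np.c_[px,np.ones(len(px))].T).T@R
    c=-R.T@t
    return c+d*((z-c[2])/d[:,2])[:,None]
E
python3 - <<'E'
from h import *
o=get_obs();print({k:np.round(v,3) for k,v in o.items()})
s=snap('top','top1.png');print({k:v for k,v in s.items() if k!='pixels'})
H=dict(rosette=0,square_block=0,long_block=0,weight=0,board_round=0,board_square=0,board_long=0,glue_bottle=0,plain_disc=0,offcut=0)
for n in H:
    print(n,[(np.round(p['pixel']),round(p['score'],2),np.round(ground(s,p['pixel'],0)[0],3)) for p in place_of('top',n)])
s=snap('scene','scene1.png')
E
```

```text
{'time': np.float64(0.0), 'joint_positions': array([-1.23 ,  0.088,  1.372, -0.   ,  1.684, -0.103]), 'qvel': array([ 0.002, -0.   ,  0.002,  0.   ,  0.001, -0.001]), 'joint_torque': array([ 0.0000e+00, -3.4019e+01, -3.0243e+01,  7.2000e-02,  3.3000e-02,
       -0.0000e+00]), 'tool_pos': array([ 0.236, -0.496,  0.182]), 'ee_rot': array([-3.139, -0.   ,  0.444]), 'wrist_force': array([ 0.715, -1.157,  0.799]), 'wrist_torque': array([-0.01 , -0.016, -0.009]), 'finger_force': np.float64(0.0), 'width': np.float64(0.094)}
{'vertical_fov': 57.854839541551875, 'cx': 319.7765197301153, 'cy': 247.17794523505685, 'rvec': array([ 2.19241232, -2.17724232,  0.10640999]), 'tvec': array([-0.02307285,  0.49478722,  1.08915095])}
rosette [(array([243., 264.]), 0.74, array([0.453, 0.179, 0.   ]))]
square_block [(array([431., 296.]), 0.63, array([ 0.371, -0.309,  0.   ]))]
long_block [(array([379., 263.]), 0.74, array([ 0.456, -0.175,  0.   ]))]
weight [(array([194., 292.]), 0.87, array([0.378, 0.303, 0.   ]))]
board_round [(array([469., 165.]), 0.96, array([ 0.72 , -0.414,  0.   ])), (array([474., 346.]), 0.85, array([ 0.246, -0.418,  0.   ])), (array([459., 223.]), 0.61, array([ 0.564, -0.386,  0.   ]))]
board_square [(array([314., 249.]), 0.57, array([ 0.492, -0.005,  0.   ]))]
board_long [(array([154., 229.]), 0.88, array([0.542, 0.41 , 0.   ]))]
glue_bottle [(array([309., 175.]), 0.85, array([0.687, 0.009, 0.   ]))]
plain_disc [(array([385., 190.]), 0.56, array([ 0.649, -0.19 ,  0.   ])), (array([463., 222.]), 0.54, array([ 0.567, -0.395,  0.   ]))]
offcut [(array([232., 192.]), 0.86, array([0.64 , 0.213, 0.   ])), (array([315., 249.]), 0.4, array([ 0.491, -0.006,  0.   ]))]
```

View pics/top1.png

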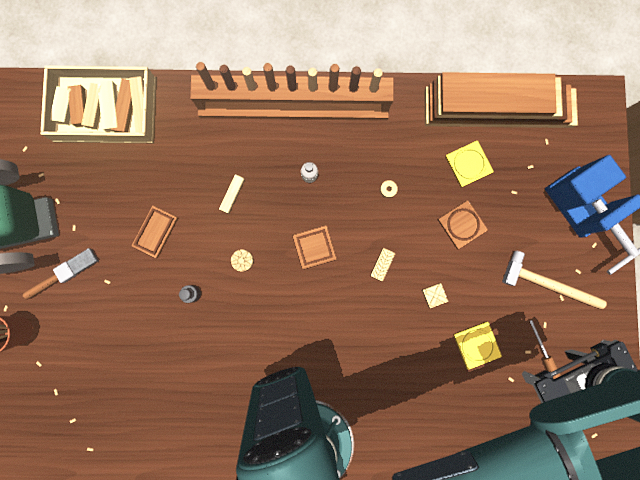

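View pics/scene1.png

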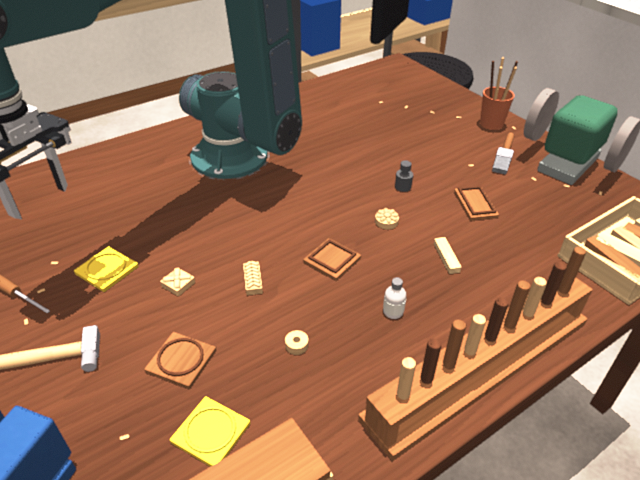

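The top view shows the brown round board at (463,225), the square board at (315,247) and the long board at (154,231). The rosette is at (242,260), the square block at (435,296), the long block at (383,264) and the weight at (188,294). The two yellow boards are look-alikes. The scene view agrees with this layout.

```bash
cat >> h.py <<'E'
HT=dict(rosette=.024,square_block=.024,long_block=.024,weight=.042,board_round=.014,board_square=.014,board_long=.014,glue_bottle=.088,plain_disc=.02,offcut=.018)
def meas(s,cam,n,off=0,near=None):
    out=[]
    for m in masks_of(cam,n):
        c,_=cv2.findContours(m['mask'].astype(np.uint8),cv2.RETR_EXTERNAL,cv2.CHAIN_APPROX_NONE)
        if not c: continue
        c=max(c,key=cv2.contourArea)[:,0,:]
        w=ground(s,c,off+HT[n]/2)[:,:2]
        r=cv2.minAreaRect((w*1000).astype(np.float32))
        b=cv2.boxPoints(r); e=b[1]-b[0]; g=b[2]-b[1]
        L=e if np.linalg.norm(e)>np.linalg.norm(g) else g
        a=np.degrees(np.arctan2(L[1],L[0]))
        M=cv2.moments((w*1000).astype(np.float32))
        cen=np.array([M['m10'],M['m01']])/M['m00']
        out.append((round(m['score'],2),'rect',np.round(r[0],0).tolist(),'cen',np.round(cen,0).tolist(),'size',np.round(r[1],0).tolist(),'long-ang',round(a%180,1)))
    return out
E
python3 - <<'E'
from h import *
for cam in('top','scene'):
    s=snap(cam)
    for n in HT:
        for o in meas(s,cam,n): print(cam,n,*o)
E
```

```text
top rosette 0.75 rect [460.0, 181.0] cen [460.0, 181.0] size [49.0, 49.0] long-ang 1.1
top square_block 0.85 rect [372.0, -313.0] cen [372.0, -313.0] size [51.0, 55.0] long-ang 110.6
top square_block 0.36 rect [461.0, 181.0] cen [461.0, 181.0] size [57.0, 54.0] long-ang 1.1
top long_block 0.44 rect [633.0, 211.0] cen [634.0, 210.0] size [33.0, 102.0] long-ang 154.9
top weight 0.74 rect [374.0, 308.0] cen [374.0, 309.0] size [40.0, 53.0] long-ang 90.4
top weight 0.28 rect [557.0, -386.0] cen [557.0, -386.0] size [93.0, 94.0] long-ang 122.7
top board_round 0.88 rect [249.0, -423.0] cen [249.0, -422.0] size [95.0, 95.0] long-ang 21.2
top board_round 0.83 rect [558.0, -391.0] cen [558.0, -391.0] size [95.0, 98.0] long-ang 122.9
top board_round 0.66 rect [721.0, -412.0] cen [720.0, -412.0] size [95.0, 98.0] long-ang 115.2
top board_round 0.41 rect [633.0, 212.0] cen [634.0, 212.0] size [29.0, 102.0] long-ang 155.1
top board_square 0.97 rect [496.0, -5.0] cen [496.0, -4.0] size [93.0, 93.0] long-ang 107.0
top board_long 0.81 rect [532.0, 408.0] cen [533.0, 408.0] size [75.0, 117.0] long-an
[... 905 characters left out ...]
-415.0] size [97.0, 96.0] long-ang 25.6
scene board_round 0.77 rect [251.0, -427.0] cen [251.0, -426.0] size [104.0, 99.0] long-ang 19.7
scene board_square 0.67 rect [499.0, -8.0] cen [499.0, -9.0] size [97.0, 101.0] long-ang 107.0
scene board_long 0.67 rect [536.0, 403.0] cen [536.0, 403.0] size [77.0, 132.0] long-ang 154.7
scene glue_bottle 0.69 rect [691.0, 5.0] cen [694.0, 2.0] size [41.0, 109.0] long-ang 130.6
scene plain_disc 0.64 rect [377.0, -318.0] cen [377.0, -318.0] size [63.0, 58.0] long-ang 20.0
scene plain_disc 0.61 rect [651.0, -201.0] cen [651.0, -201.0] size [44.0, 55.0] long-ang 146.2
scene offcut 0.75 rect [635.0, 208.0] cen [634.0, 208.0] size [34.0, 111.0] long-ang 157.3
```

```bash
python3 -c "
import bench;print([x for x in dir(bench) if x[0]!='_']);print(getattr(bench,'grip_point_offset',None))"
```

```text
['IKError', 'close_job', 'get_obs', 'grip_point_offset', 'masks_of', 'place_of', 'snapshot']
0.0188
```

>>> apply_moves(
  commands=[
    [0,0,-0.02,0.03,0.04,0,100],
    [0,0,-0.04,0.06,0.08,0,100],
    [0,0,-0.06,0.09,0.12,0,100],
    [0,0,-0.084,0.12,0.16,-0.01,100],
    [0,0,-0.084,0.137,0.182,-0.03,100],
  ],
)

```text
time: 2.2
tool_pos: [0.3757, -0.3131, 0.1555]
ee_rot: [3.137, -0.003, 0.362]
wrist_force: [-0.0, -0.6, 0.4]
width: 0.0937
finger_force: 0.0
```

>>> apply_moves(
  commands=[
    [0,0,0,0,0,-0.045,100],
    [0,0,0,0,0,-0.09,100],
    [0,0,0,0,0,-0.125,100],
    [0,0,0,0,0,-0.146,100],
    [0,0,0,0,0,-0.146,100],
  ],
)

```text
time: 2.7
tool_pos: [0.3708, -0.3122, 0.0037]
ee_rot: [-3.134, 0.003, 0.36]
wrist_force: [-0.3, 0.6, -0.1]
width: 0.0941
finger_force: 0.0
```

>>> apply_moves(
  commands=[
    [0,0,0,0,0,0,0],
    [0,0,0,0,0,0,0],
    [0,0,0,0,0,0,0],
    [0,0,0,0,0,0,0],
    [0,0,0,0,0,0,0],
  ],
)

```text
time: 3.2
tool_pos: [0.3736, -0.3152, 0.0084]
ee_rot: [3.14, -0.001, 0.36]
wrist_force: [-0.1, -0.8, 0.4]
width: 0.0573
finger_force: 0.0
```

```bash
python3 -c "
from h import *
o=get_obs();print({k:np.round(o[k],4) for k in('tool_pos','ee_rot','width','finger_force','wrist_force')})
s=snap('scene');cv2.imwrite('pics/s2.png',cv2.resize(s['pixels'][180:380,60:300,::-1],None,fx=3,fy=3))"
```

```text
{'tool_pos': array([ 0.3736, -0.3152,  0.0084]), 'ee_rot': array([ 3.140e+00, -6.000e-04,  3.598e-01]), 'width': np.float64(0.0573), 'finger_force': np.float64(0.0), 'wrist_force': array([-0.1282, -0.8282,  0.4015])}
```

View pics/s2.png

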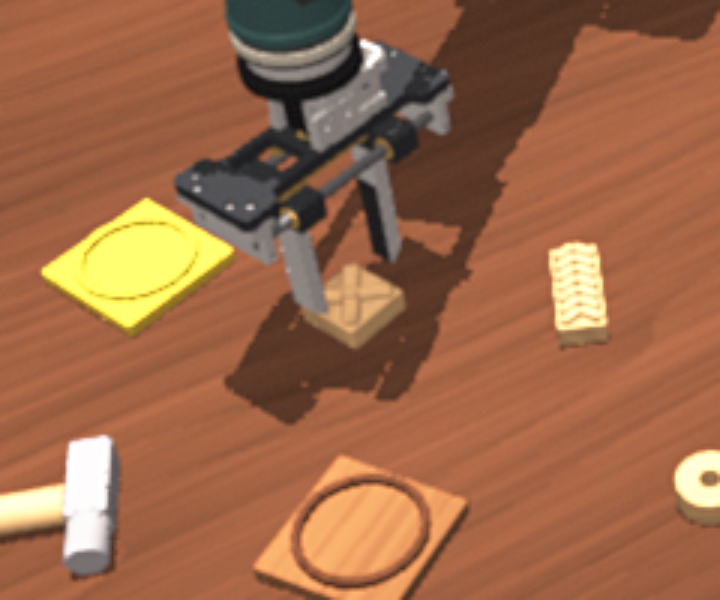

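The fingers straddle the square block: tips at about (315,310) and (392,260) in the crop, block top at (355,280). They are still closing.

>>> apply_moves(
  commands=[
    [0,0,0,0,0,0,0],
    [0,0,0,0,0,0,0],
    [0,0,0,0,0,0,0],
    [0,0,0,0,0,0.01,0],
    [0,0,0,0,0,0.03,0],
  ],
)

```text
time: 3.75
tool_pos: [0.372, -0.3136, 0.0366]
ee_rot: [-3.138, 0.002, 0.36]
wrist_force: [-0.5, 0.5, -0.1]
width: 0.0134
finger_force: 0.0
```

```bash
python3 -c "
from h import *
s=snap('scene');cv2.imwrite('pics/s3.png',cv2.resize(s['pixels'][180:380,60:300,::-1],None,fx=3,fy=3))
print(meas(s,'scene','square_block'));s=snap('top');print(meas(s,'top','square_block'))"
```

```text
[(0.83, 'rect', [379.0, -317.0], 'cen', [379.0, -317.0], 'size', [65.0, 59.0], 'long-ang', np.float32(21.2))]
[(0.67, 'rect', [691.0, 11.0], 'cen', [691.0, 11.0], 'size', [51.0, 39.0], 'long-ang', np.float32(0.6))]
```

View pics/s3.png

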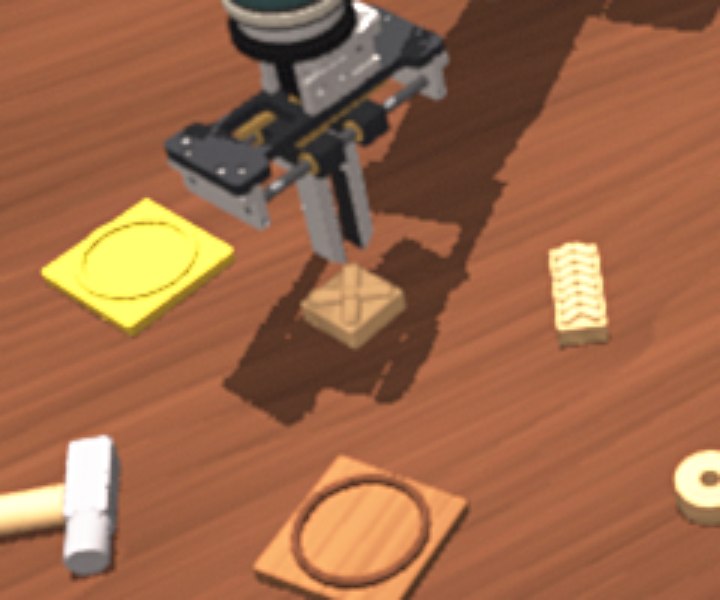

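```bash
python3 -c "
from h import *
s=snap('scene')
for p in [(.372,-.3136,.0366),(.373,-.315,.024),(.373,-.315,0),(.557,-.391,.012)]:
    q=cv2.projectPoints(np.array([p]),np.array(s['rvec'],float),np.array(s['tvec'],float),K(s),None)[0].ravel();print(q,(q-[60,180])*3)
print(ground(s,[[175,264]],.0366), ground(s,[[175,264]],.06))
o=get_obs();print(o['tool_pos'],o['joint_positions'])
"
```

```text
[176.61483181 270.38325688] [349.84449542 271.14977065]
[177.17045289 275.2610352 ] [351.51135866 285.78310561]
[179.01309057 283.33468656] [357.03927172 310.00405969]
[181.42207103 355.11518307] [364.26621309 525.34554921]
[[ 0.35248723 -0.30850243  0.0366    ]] [[ 0.37724459 -0.31538463  0.06      ]]
[ 0.37308699 -0.31466684  0.03736091] [-8.16824145e-01  2.71983229e-02  1.72969792e+00 -8.38000528e-05
  1.38461881e+00  3.94142985e-01]
```

The block has not moved. The tips sit about 18 mm higher than the reported TCP height, so they closed above it. I'll open, go lower while watching the force, and try again.

>>> apply_moves(
  commands=[
    [0,0,0,0,0,0,85],
    [0,0,0,0,0,0,85],
    [0,0,0,0,0,0,85],
    [0,0,0,0,0,0,85],
    [0,0,0,0,0,0,85],
  ],
)

```text
time: 4.5
tool_pos: [0.3731, -0.3147, 0.0373]
ee_rot: [-3.141, 0.0, 0.36]
wrist_force: [-0.1, 0.2, -0.2]
width: 0.0369
finger_force: 0.0
```

>>> apply_moves(
  commands=[
    [0,0,0,0,0,0,85],
    [0,0,0,0,0,0,85],
    [0,0,0,0,0,-0.02,85],
    [0,0,0,0,0,-0.035,85],
    [0,0,0,0,0,-0.04,85],
  ],
)

```text
time: 5.0
tool_pos: [0.3722, -0.3137, -0.0042]
ee_rot: [-3.139, 0.001, 0.36]
wrist_force: [0.4, -0.4, 0.2]
width: 0.0771
finger_force: 0.0
```

```bash
python3 -c "
from h import *
s=snap('scene');cv2.imwrite('pics/s4.png',cv2.resize(s['pixels'][210:330,100:260,::-1],None,fx=5,fy=5,interpolation=cv2.INTER_CUBIC))
o=get_obs();print(o['tool_pos'],o['wrist_force'],o['width'])"
```

```text
[ 0.37216968 -0.31371813 -0.00426171] [0.30733135 0.72499966 0.05889576] 0.0788028362872874
```

View pics/s4.png

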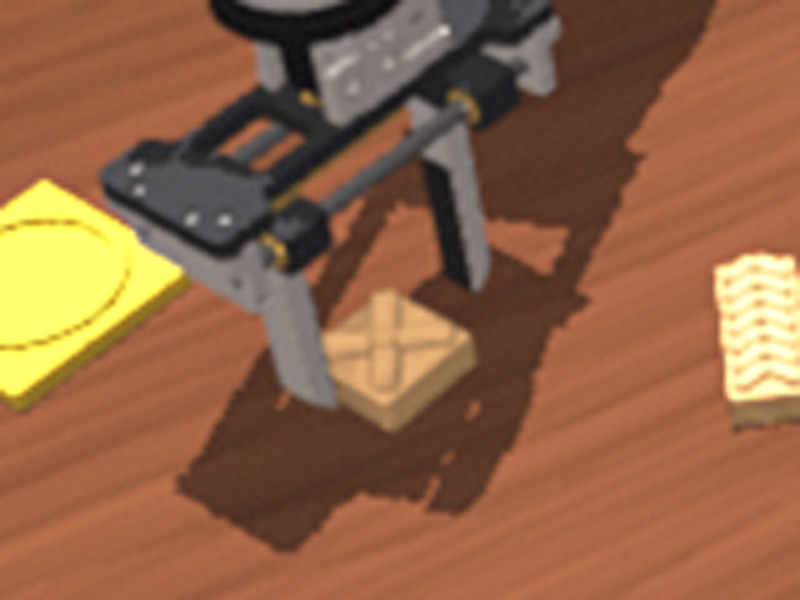

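Tips are now at about 15 mm real height, straddling the block, with no contact force. I'll go 8 mm lower and close.

>>> apply_moves(
  commands=[
    [0,0,0,0,0,-0.004,85],
    [0,0,0,0,0,-0.008,85],
    [0,0,0,0,0,-0.008,0],
    [0,0,0,0,0,-0.008,0],
    [0,0,0,0,0,-0.008,0],
  ],
)

```text
time: 5.55
tool_pos: [0.3734, -0.315, -0.0101]
ee_rot: [3.141, -0.0, 0.36]
wrist_force: [0.9, 0.0, 0.5]
width: 0.0595
finger_force: 0.0
```

>>> apply_moves(
  commands=[
    [0,0,0,0,0,0,0],
    [0,0,0,0,0,0,0],
    [0,0,0,0,0,0,0],
    [0,0,0,0,0,0,0],
    [0,0,0,0,0,0,0],
  ],
)

```text
time: 6.05
tool_pos: [0.3734, -0.3151, -0.0101]
ee_rot: [3.141, -0.0, 0.36]
wrist_force: [-0.2, -0.6, 2.8]
width: 0.0495
finger_force: 30.0
```

>>> apply_moves(
  commands=[
    [0,0,0,0,0,0.03,0],
    [0,0,0,0,0,0.07,0],
    [0,0,-0.02,0.017,0.042,0.07,0],
    [0,0,-0.04,0.034,0.084,0.07,0],
    [0,0,-0.063,0.051,0.126,0.07,0],
  ],
)

```text
time: 6.55
tool_pos: [0.4243, -0.1874, 0.0596]
ee_rot: [-3.141, -0.0, 0.294]
wrist_force: [0.5, 0.2, -0.9]
width: 0.0496
finger_force: 30.0
```

>>> apply_moves(
  commands=[
    [0,0,0,0.017,0.043,0,0],
    [0,0,0,0.034,0.086,0,0],
    [0,0,0,0.051,0.129,0,0],
    [0,0,0,0.066,0.165,0,0],
    [0,0,0,0.073,0.183,0,0],
  ],
)

```text
time: 7.05
tool_pos: [0.4973, -0.0025, 0.059]
ee_rot: [-3.14, 0.001, 0.3]
wrist_force: [0.1, -0.3, -0.9]
width: 0.0499
finger_force: 30.0
```

>>> apply_moves(
  commands=[
    [0,0,0,0,0,-0.02,0],
    [0,0,0,0,0,-0.035,0],
    [0,0,0,0,0,-0.04,0],
    [0,0,0,0,0,-0.04,0],
    [0,0,0,0,0,-0.04,0],
  ],
)

```text
time: 7.55
tool_pos: [0.4974, -0.0059, 0.0199]
ee_rot: [3.141, -0.0, 0.296]
wrist_force: [-0.1, -0.4, -0.2]
width: 0.0495
finger_force: 30.0
```

```bash
python3 -c "
from h import *
s=snap('scene');cv2.imwrite('pics/s5.png',cv2.resize(s['pixels'][190:310,255:415,::-1],None,fx=5,fy=5,interpolation=cv2.INTER_CUBIC))
o=get_obs();print(o['tool_pos'],o['ee_rot'],o['wrist_force'],o['width'])
print(meas(s,'scene','square_block',.02))
s=snap('top');print(meas(s,'top','square_block',.02),meas(s,'top','long_block'))"
```

```text
[ 0.49774262 -0.00601237  0.02033837] [ 3.14098456e+00 -1.29682266e-03  2.96357242e-01] [ 0.39171018 -1.00916603  0.605513  ] 0.04991213093926631
[(0.7, 'rect', [499.0, 9.0], 'cen', [498.0, 6.0], 'size', [40.0, 78.0], 'long-ang', np.float32(144.5)), (0.54, 'rect', [683.0, 13.0], 'cen', [686.0, 10.0], 'size', [42.0, 111.0], 'long-ang', np.float32(131.9))]
[] [(0.74, 'rect', [452.0, -181.0], 'cen', [452.0, -181.0], 'size', [38.0, 83.0], 'long-ang', np.float32(154.6))]
```

View pics/s5.png

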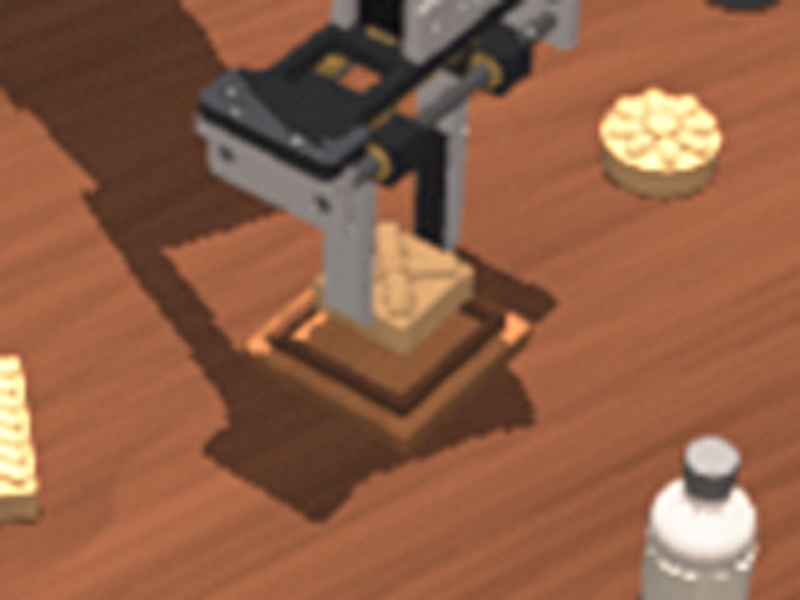

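The block hangs over the square frame, its front corner at (405,350) in the crop above the frame's inner corner at (403,400). It is aligned, so I'll lower it by 18 mm and release.

>>> apply_moves(
  commands=[
    [0,0,0,0,0,-0.008,0],
    [0,0,0,0,0,-0.015,0],
    [0,0,0,0,0,-0.0175,0],
    [0,0,0,0,0,-0.0175,0],
    [0,0,0,0,0,-0.0175,0],
  ],
)

```text
time: 8.3
tool_pos: [0.4967, -0.0057, 0.0018]
ee_rot: [-3.141, 0.001, 0.297]
wrist_force: [-1.7, -0.1, 2.5]
width: 0.0494
finger_force: 30.0
```

>>> apply_moves(
  commands=[
    [0,0,0,0,0,0,80],
    [0,0,0,0,0,0,80],
    [0,0,0,0,0,0,80],
    [0,0,0,0,0,0.03,80],
    [0,0,0,0,0,0.07,80],
  ],
)

```text
time: 8.8
tool_pos: [0.4948, -0.0055, 0.07]
ee_rot: [-3.139, 0.006, 0.297]
wrist_force: [0.9, -0.8, -0.3]
width: 0.0753
finger_force: 0.0
```

>>> apply_moves(
  commands=[
    [0,0,0.14,-0.01,-0.04,0,80],
    [0,0,0.28,-0.02,-0.08,0,80],
    [0,0,0.42,-0.03,-0.12,0,80],
    [0,0,0.56,-0.04,-0.16,0,80],
    [0,0,0.7,-0.043,-0.176,0,80],
  ],
)

```text
time: 9.3
tool_pos: [0.4533, -0.1845, 0.072]
ee_rot: [3.141, 0.001, 0.998]
wrist_force: [0.6, 0.3, -1.0]
width: 0.0752
finger_force: 0.0
```

>>> apply_moves(
  commands=[
    [0,0,0.14,0,0,0,80],
    [0,0,0.28,0,0,0,80],
    [0,0,0.42,0,0,0,80],
    [0,0,0.56,0,0,0,80],
    [0,0,0.7,0,0,0,80],
  ],
)

```text
time: 9.8
tool_pos: [0.4541, -0.1818, 0.0718]
ee_rot: [3.142, 0.0, 1.7]
wrist_force: [0.1, 0.6, 0.1]
width: 0.0754
finger_force: 0.0
```

>>> apply_moves(
  commands=[
    [0,0,0.14,0,0,0,80],
    [0,0,0.28,0,0,0,80],
    [0,0,0.42,0,0,0,80],
    [0,0,0.56,0,0,0,80],
    [0,0,0.7,0,0,0,80],
  ],
)

```text
time: 10.3
tool_pos: [0.4542, -0.1817, 0.0719]
ee_rot: [3.141, 0.0, 2.401]
wrist_force: [0.3, -0.4, -0.1]
width: 0.0753
finger_force: 0.0
```

>>> apply_moves(
  commands=[
    [0,0,0.14,0,0,0,80],
    [0,0,0.28,0,0,0,80],
    [0,0,0.308,0,0,-0.03,80],
    [0,0,0.308,0,0,-0.06,80],
    [0,0,0.308,0,0,-0.06,80],
  ],
)

```text
time: 10.8
tool_pos: [0.4506, -0.1799, 0.0077]
ee_rot: [3.141, -0.009, 2.703]
wrist_force: [-0.5, 0.6, -0.7]
width: 0.0754
finger_force: 0.0
```

```bash
python3 -c "
from h import *
s=snap('scene');cv2.imwrite('pics/s6.png',cv2.resize(s['pixels'][190:310,205:365,::-1],None,fx=5,fy=5,interpolation=cv2.INTER_CUBIC))
o=get_obs();print(o['tool_pos'],o['ee_rot'],o['wrist_force'],o['width'])
print(meas(s,'scene','square_block',.012),meas(s,'scene','board_square'))
s=snap('top');print(meas(s,'top','square_block',.012),meas(s,'top','board_square'))"
```

```text
[ 0.45234743 -0.18074757  0.01006326] [ 3.14118571 -0.00516355  2.70272802] [-0.02866894  0.4419472  -0.07726651] 0.07531071034983303
[(0.84, 'rect', [501.0, -8.0], 'cen', [501.0, -8.0], 'size', [59.0, 66.0], 'long-ang', np.float32(108.2))] [(0.59, 'rect', [500.0, -12.0], 'cen', [512.0, -20.0], 'size', [97.0, 99.0], 'long-ang', np.float32(108.9))]
[(0.65, 'rect', [497.0, -3.0], 'cen', [497.0, -3.0], 'size', [50.0, 49.0], 'long-ang', np.float32(17.2))] []
```

View pics/s6.png

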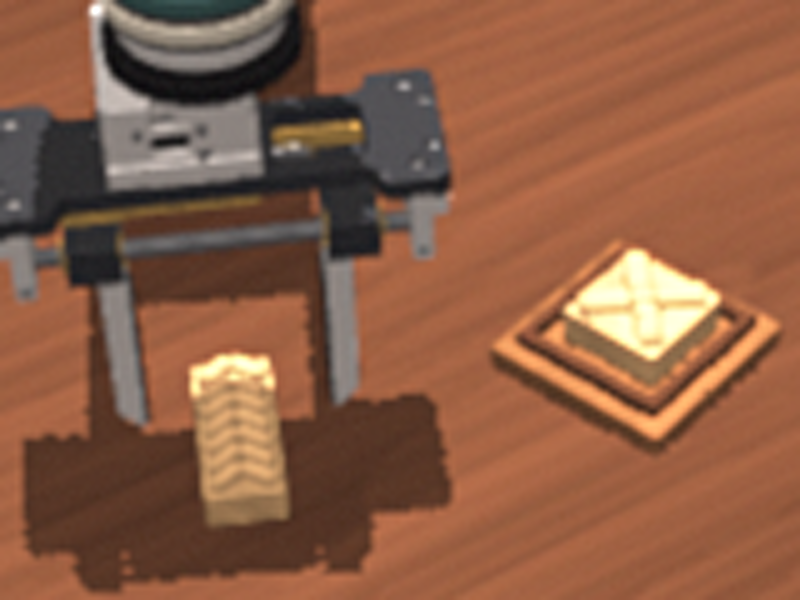

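The square block lies in its frame, with both centres at about (497,-4) mm. The fingers straddle the long block, tips at (135,420) and (343,400) in the crop and block at (238,430). I'll descend and grip.

>>> apply_moves(
  commands=[
    [0,0,0,0,0,-0.01,80],
    [0,0,0,0,0,-0.02,80],
    [0,0,0,0,0,-0.0225,80],
    [0,0,0,0,0,-0.0225,0],
    [0,0,0,0,0,-0.0225,0],
  ],
)

```text
time: 11.6
tool_pos: [0.454, -0.1817, -0.0107]
ee_rot: [3.141, -0.0, 2.703]
wrist_force: [-0.1, -0.3, 0.4]
width: 0.0627
finger_force: 0.0
```

>>> apply_moves(
  commands=[
    [0,0,0,0,0,0,0],
    [0,0,0,0,0,0,0],
    [0,0,0,0,0,0,0],
    [0,0,0,0,0,0,0],
    [0,0,0,0,0,0,0],
  ],
)

```text
time: 12.1
tool_pos: [0.4543, -0.182, -0.0102]
ee_rot: [-3.141, 0.001, 2.703]
wrist_force: [-0.5, -0.5, 0.8]
width: 0.0334
finger_force: 30.0
```

>>> apply_moves(
  commands=[
    [0,0,0,0,0,0,0],
    [0,0,0,0,0,0,0],
    [0,0,0,0,0,0.02,0],
    [0,0,0,0,0,0.06,0],
    [0,0,0,0,0,0.1,0],
  ],
)

```text
time: 12.6
tool_pos: [0.4531, -0.181, 0.0893]
ee_rot: [3.141, -0.003, 2.703]
wrist_force: [1.0, -0.9, -1.0]
width: 0.0334
finger_force: 30.0
```

>>> apply_moves(
  commands=[
    [0,0,0,0.005,0.04,0,0],
    [0,0,0,0.011,0.08,0,0],
    [0,0,0,0.016,0.12,0,0],
    [0,0,0,0.022,0.16,0,0],
    [0,0,0,0.027,0.2,0,0],
  ],
)

```text
time: 13.1
tool_pos: [0.481, 0.02, 0.0893]
ee_rot: [3.141, -0.0, 2.703]
wrist_force: [0.2, 0.7, -0.3]
width: 0.0338
finger_force: 30.0
```

>>> apply_moves(
  commands=[
    [0,0,0,0.005,0.04,0,0],
    [0,0,0,0.011,0.08,0,0],
    [0,0,0,0.016,0.12,0,0],
    [0,0,0,0.022,0.16,0,0],
    [0,0,0,0.027,0.2,0,0],
  ],
)

```text
time: 13.6
tool_pos: [0.5078, 0.2201, 0.089]
ee_rot: [-3.141, -0.001, 2.703]
wrist_force: [1.3, -0.5, 0.0]
width: 0.0337
finger_force: 30.0
```

>>> apply_moves(
  commands=[
    [0,0,-0.01,0.006,0.045,0,0],
    [0,0,-0.01,0.012,0.09,0,0],
    [0,0,-0.01,0.018,0.135,0,0],
    [0,0,-0.01,0.024,0.175,0,0],
    [0,0,-0.01,0.026,0.1875,0,0],
  ],
)

```text
time: 14.1
tool_pos: [0.5332, 0.4096, 0.0881]
ee_rot: [3.141, -0.002, 2.697]
wrist_force: [-0.0, -0.8, -0.9]
width: 0.0335
finger_force: 30.0
```

>>> apply_moves(
  commands=[
    [0,0,0,0,0,-0.03,0],
    [0,0,0,0,0,-0.06,0],
    [0,0,0,0,0,-0.07,0],
    [0,0,0,0,0,-0.07,0],
    [0,0,0,0,0,-0.07,0],
  ],
)

```text
time: 14.6
tool_pos: [0.5348, 0.4056, 0.0206]
ee_rot: [3.14, 0.001, 2.692]
wrist_force: [-0.5, 0.9, -0.3]
width: 0.0336
finger_force: 30.0
```

```bash
python3 -c "
from h import *
s=snap('scene');cv2.imwrite('pics/s7.png',cv2.resize(s['pixels'][130:250,400:560,::-1],None,fx=5,fy=5,interpolation=cv2.INTER_CUBIC))
o=get_obs();print(o['tool_pos'],o['ee_rot'],o['wrist_force'],o['width'])
print(meas(s,'scene','rosette'))
s=snap('top');print(meas(s,'top','rosette'))"
```

```text
[0.53536968 0.40599385 0.02156519] [3.13890051e+00 1.64607295e-03 2.69215273e+00] [0.51675035 1.11972913 0.04562222] 0.03358677064059104
[(0.74, 'rect', [465.0, 176.0], 'cen', [466.0, 176.0], 'size', [53.0, 77.0], 'long-ang', np.float32(141.0))]
[(0.87, 'rect', [460.0, 181.0], 'cen', [460.0, 181.0], 'size', [54.0, 54.0], 'long-ang', np.float32(1.1))]
```

View pics/s7.png

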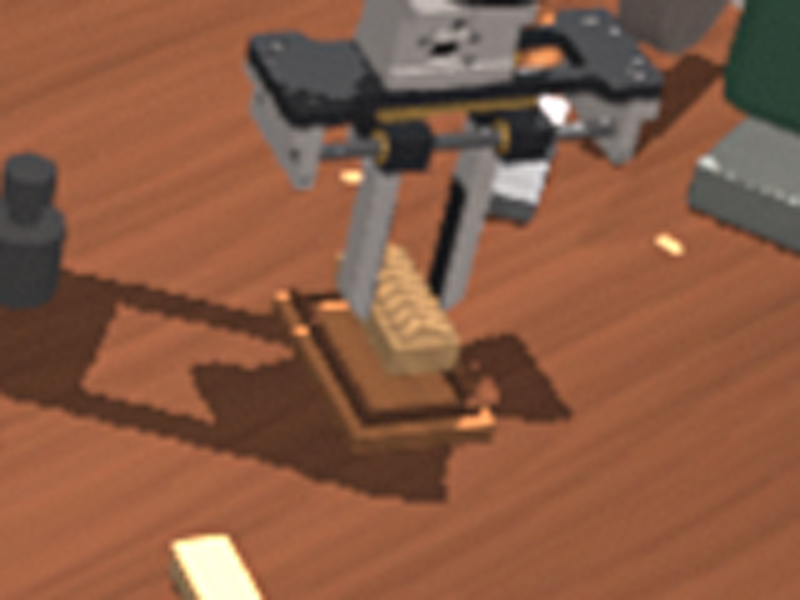

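```bash
python3 -c "
from h import *
s=snapshot('scene')
def pr(c,a,l,w,z):
    a=np.radians(a);u=np.array([np.cos(a),np.sin(a)]);v=np.array([-u[1],u[0]])
    P=np.array([[*(c+i*u*l/2+j*v*w/2),z] for i,j in((1,1),(1,-1),(-1,-1),(-1,1))])
    q=cv2.projectPoints(P,np.array(s['rvec'],float),np.array(s['tvec'],float),K(s),None)[0].reshape(-1,2);return ((q-[400,130])*5).round().tolist()
c=np.array([.534,.4055])
print('bot',pr(c,154.2,80,34,.030) if 0 else pr(c,154.2,.08,.034,.030));print('top',pr(c,154.2,.08,.034,.054))
print('seat',pr(c,154.2,.08,.034,.012));print('boardtop',pr(c,154.5,.118,.072,.012));print('in',pr(c,154.5,.094,.048,.018))"
```

```text
bot [[327.0, 277.0], [392.0, 272.0], [452.0, 368.0], [385.0, 375.0]]
top [[336.0, 238.0], [401.0, 232.0], [462.0, 328.0], [394.0, 335.0]]
seat [[321.0, 306.0], [385.0, 300.0], [444.0, 398.0], [377.0, 404.0]]
boardtop [[272.0, 288.0], [406.0, 275.0], [497.0, 418.0], [355.0, 432.0]]
in [[305.0, 290.0], [395.0, 281.0], [466.0, 395.0], [372.0, 405.0]]
```

The block's predicted corners match the picture within 1 px: bottom front predicted (385,375), seen (388,372). The board matches too, so I'll seat it.

>>> apply_moves(
  commands=[
    [0,0,0,0,0,-0.008,0],
    [0,0,0,0,0,-0.015,0],
    [0,0,0,0,0,-0.0175,0],
    [0,0,0,0,0,-0.0175,0],
    [0,0,0,0,0,-0.0175,0],
  ],
)

```text
time: 15.35
tool_pos: [0.5337, 0.4055, 0.0018]
ee_rot: [-3.141, -0.001, 2.693]
wrist_force: [-0.3, -1.8, 1.5]
width: 0.0337
finger_force: 30.0
```

>>> apply_moves(
  commands=[
    [0,0,0,0,0,0,80],
    [0,0,0,0,0,0,80],
    [0,0,0,0,0,0,80],
    [0,0,0,0,0,0.03,80],
    [0,0,0,0,0,0.07,80],
  ],
)

```text
time: 15.85
tool_pos: [0.5322, 0.4045, 0.069]
ee_rot: [-3.135, -0.004, 2.693]
wrist_force: [0.4, 0.4, 0.1]
width: 0.07
finger_force: 0.0
```

>>> apply_moves(
  commands=[
    [0,0,0,-0.014,-0.045,0,85],
    [0,0,0,-0.029,-0.09,0,85],
    [0,0,0,-0.043,-0.135,0,85],
    [0,0,0,-0.058,-0.18,0,85],
    [0,0,0,-0.072,-0.227,0,85],
  ],
)

```text
time: 16.35
tool_pos: [0.4614, 0.1773, 0.072]
ee_rot: [3.141, 0.001, 2.694]
wrist_force: [0.4, 0.2, -0.3]
width: 0.0797
finger_force: 0.0
```

>>> apply_moves(
  commands=[
    [0,0,0,0,0,0,85],
    [0,0,0,0,0,-0.025,85],
    [0,0,0,0,0,-0.05,85],
    [0,0,0,0,0,-0.07,85],
    [0,0,0,0,0,-0.0825,85],
  ],
)

```text
time: 16.85
tool_pos: [0.4616, 0.1793, -0.0121]
ee_rot: [-3.141, -0.002, 2.693]
wrist_force: [-0.2, 0.3, -1.0]
width: 0.0799
finger_force: 0.0
```

>>> apply_moves(
  commands=[
    [0,0,0,0,0,0,0],
    [0,0,0,0,0,0,0],
    [0,0,0,0,0,0,0],
    [0,0,0,0,0,0,0],
    [0,0,0,0,0,0,0],
  ],
)

```text
time: 17.35
tool_pos: [0.4634, 0.1792, -0.0091]
ee_rot: [3.139, 0.002, 2.693]
wrist_force: [0.2, 2.1, 1.6]
width: 0.0553
finger_force: 30.0
```

>>> apply_moves(
  commands=[
    [0,0,0,0,0,0,0],
    [0,0,0,0,0,0,0],
    [0,0,0,0,0,0.02,0],
    [0,0,0,0,0,0.06,0],
    [0,0,0,0,0,0.1,0],
  ],
)

```text
time: 17.85
tool_pos: [0.4605, 0.1782, 0.0889]
ee_rot: [-3.139, -0.003, 2.693]
wrist_force: [1.1, -0.2, 0.8]
width: 0.0551
finger_force: 30.0
```

```bash
python3 -c "
from h import *
s=snap('scene');cv2.imwrite('pics/s8.png',cv2.resize(s['pixels'][110:290,320:560,::-1],None,fx=3,fy=3,interpolation=cv2.INTER_CUBIC))
for n in('long_block','board_long','weight','board_round'):print(n,meas(s,'scene',n,.012*(n=='long_block')))
s=snap('top')
for n in('long_block','board_long','weight','board_round'):print(n,meas(s,'top',n,.012*(n=='long_block')))"
```

```text
long_block [(0.57, 'rect', [535.0, 402.0], 'cen', [536.0, 403.0], 'size', [42.0, 101.0], 'long-ang', np.float32(153.0))]
board_long [(0.61, 'rect', [538.0, 403.0], 'cen', [547.0, 389.0], 'size', [79.0, 134.0], 'long-ang', np.float32(154.5))]
weight [(0.52, 'rect', [394.0, 310.0], 'cen', [397.0, 304.0], 'size', [23.0, 85.0], 'long-ang', np.float32(120.0)), (0.35, 'rect', [511.0, -18.0], 'cen', [522.0, -28.0], 'size', [99.0, 100.0], 'long-ang', np.float32(110.1))]
board_round [(0.88, 'rect', [561.0, -394.0], 'cen', [561.0, -394.0], 'size', [100.0, 100.0], 'long-ang', np.float32(31.9)), (0.7, 'rect', [252.0, -425.0], 'cen', [251.0, -426.0], 'size', [109.0, 101.0], 'long-ang', np.float32(19.7)), (0.57, 'rect', [722.0, -415.0], 'cen', [722.0, -415.0], 'size', [99.0, 97.0], 'long-ang', np.float32(25.9))]
long_block [(0.71, 'rect', [560.0, 397.0], 'cen', [559.0, 398.0], 'size', [23.0, 43.0], 'long-ang', np.float32(90.5))]
board_long [(0.75, 'rect', [533.0, 410.0], 'cen', [551.0, 415.0], 'size', [75.0, 119.0], 'long-ang', np.float32(154.0))]
weight [(0.77, 'rect', [374.0, 303.0], 'cen', [375.0, 304.0], 'size', [41.0, 43.0], 'long-ang', np.float32(91.7)), (0.57, 'rect', [556.0, -386.0], 'cen', [556.0, -386.0], 'size', [97.0, 98.0], 'long-ang', np.float32(123.0))]
board_round [(0.94, 'rect', [248.0, -422.0], 'cen', [248.0, -422.0], 'size', [96.0, 95.0], 'long-ang', np.float32(20.9)), (0.79, 'rect', [720.0, -411.0], 'cen', [721.0, -411.0], 'size', [95.0, 97.0], 'long-ang', np.float32(115.5)), (0.63, 'rect', [560.0, -391.0], 'cen', [558.0, -391.0], 'size', [99.0, 100.0], 'long-ang', np.float32(122.7))]
```

View pics/s8.png

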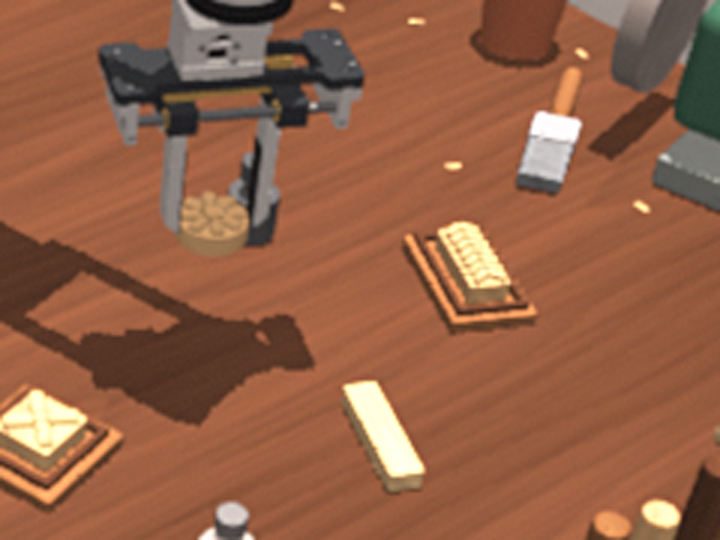

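The long block is in its frame at crop (475,262), and the rosette is held level at (213,225). I'll carry it to the round board.

>>> apply_moves(
  commands=[
    [0,0,0,0.0076,-0.0444,0,0],
    [0,0,0,0.0152,-0.0888,0,0],
    [0,0,0,0.0228,-0.1332,0,0],
    [0,0,0,0.0304,-0.1776,0,0],
    [0,0,0,0.038,-0.222,0,0],
  ],
)

```text
time: 18.85
tool_pos: [0.4997, -0.0448, 0.0887]
ee_rot: [-3.142, -0.001, 2.693]
wrist_force: [0.1, 0.3, 0.6]
width: 0.0557
finger_force: 30.0
```

>>> apply_moves(
  commands=[
    [0,0,0,0.0076,-0.0444,0,0],
    [0,0,0,0.0152,-0.0888,0,0],
    [0,0,0,0.0228,-0.1332,0,0],
    [0,0,0,0.0304,-0.1776,0,0],
    [0,0,0,0.038,-0.222,0,0],
  ],
)

```text
time: 19.35
tool_pos: [0.5378, -0.2669, 0.0884]
ee_rot: [3.141, -0.002, 2.693]
wrist_force: [-0.1, -0.1, 0.3]
width: 0.0554
finger_force: 30.0
```

>>> apply_moves(
  commands=[
    [0,0,0,0.0076,-0.0444,0,0],
    [0,0,0,0.0152,-0.0888,0,0],
    [0,0,0,0.0215,-0.127,0,0],
    [0,0,0,0.0215,-0.127,-0.02,0],
    [0,0,0,0.0215,-0.127,-0.04,0],
  ],
)

```text
time: 19.85
tool_pos: [0.5594, -0.394, 0.048]
ee_rot: [3.141, -0.0, 2.691]
wrist_force: [-1.1, 0.1, -1.0]
width: 0.0551
finger_force: 30.0
```

>>> apply_moves(
  commands=[
    [0,0,0,0,0,-0.02,0],
    [0,0,0,0,0,-0.03,0],
    [0,0,0,0,0,-0.03,0],
    [0,0,0,0,0,-0.03,0],
    [0,0,0,0,0,-0.03,0],
  ],
)

```text
time: 20.35
tool_pos: [0.5605, -0.3928, 0.0211]
ee_rot: [-3.141, 0.003, 2.693]
wrist_force: [0.4, 0.4, -0.6]
width: 0.0552
finger_force: 30.0
```

```bash
python3 -c "
from h import *
s=snap('scene')
o=get_obs();print(o['tool_pos'],o['ee_rot'],o['wrist_force'],o['width'])
im=cv2.resize(s['pixels'][290:410,100:260,::-1],None,fx=5,fy=5,interpolation=cv2.INTER_CUBIC)
t=np.linspace(0,6.283,60)
def circ(c,r,z,col):
    P=np.c_[c[0]+r*np.cos(t),c[1]+r*np.sin(t),0*t+z]
    q=cv2.projectPoints(P,np.array(s['rvec'],float),np.array(s['tvec'],float),K(s),None)[0].reshape(-1,2)
    cv2.polylines(im,[((q-[100,290])*5).astype(np.int32)],True,col,1)
c=(.5595,-.3925)
circ(c,.028,.030,(255,0,0));circ(c,.028,.054,(255,0,0));circ(c,.036,.018,(0,255,0))
cv2.imwrite('pics/s9.png',im)"
```

```text
[ 0.56052975 -0.39282266  0.02129872] [-3.14092635e+00  2.83454074e-03  2.69300449e+00] [ 0.33127292  0.54405399 -0.02445429] 0.05508943575925974
```

View pics/s9.png

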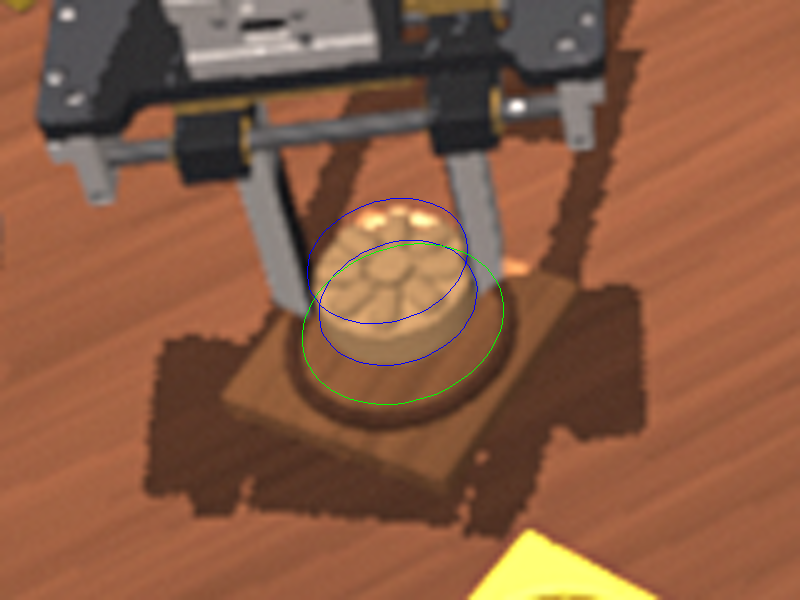

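The rosette sits over the round frame, its bottom outline matching the prediction at (398,365) in the crop, and the frame overlay is right as well. I'll seat and release it.

>>> apply_moves(
  commands=[
    [0,0,0,0,0,-0.008,0],
    [0,0,0,0,0,-0.015,0],
    [0,0,0,0,0,-0.0175,0],
    [0,0,0,0,0,-0.0175,0],
    [0,0,0,0,0,-0.0175,0],
  ],
)

```text
time: 20.9
tool_pos: [0.5595, -0.3923, 0.0023]
ee_rot: [-3.141, -0.0, 2.693]
wrist_force: [-1.9, 0.2, 3.5]
width: 0.0555
finger_force: 30.0
```

>>> apply_moves(
  commands=[
    [0,0,0,0,0,0,85],
    [0,0,0,0,0,0,85],
    [0,0,0,0,0,0,85],
    [0,0,0,0,0,0.04,85],
    [0,0,0,0,0,0.09,85],
  ],
)

```text
time: 21.4
tool_pos: [0.5576, -0.3905, 0.0882]
ee_rot: [3.139, -0.009, 2.693]
wrist_force: [0.6, -0.7, -0.2]
width: 0.0798
finger_force: 0.0
```

>>> apply_moves(
  commands=[
    [0,0,0,-0.012,0.0464,0,85],
    [0,0,0,-0.024,0.0928,0,85],
    [0,0,0,-0.0366,0.1392,0,85],
    [0,0,0,-0.0488,0.1856,0,85],
    [0,0,0,-0.061,0.232,0,85],
  ],
)

```text
time: 21.9
tool_pos: [0.4979, -0.1585, 0.0918]
ee_rot: [3.141, 0.0, 2.692]
wrist_force: [0.3, 0.1, -0.9]
width: 0.0797
finger_force: 0.0
```

>>> apply_moves(
  commands=[
    [0,0,0,-0.012,0.0464,0,85],
    [0,0,0,-0.024,0.0928,0,85],
    [0,0,0,-0.0366,0.1392,0,85],
    [0,0,0,-0.0488,0.1856,0,85],
    [0,0,0,-0.061,0.232,0,85],
  ],
)

```text
time: 22.4
tool_pos: [0.4369, 0.0735, 0.0921]
ee_rot: [3.141, 0.001, 2.692]
wrist_force: [1.7, -0.2, 0.1]
width: 0.0801
finger_force: 0.0
```

>>> apply_moves(
  commands=[
    [0,0,0,-0.012,0.0464,0,85],
    [0,0,0,-0.024,0.0928,0,85],
    [0,0,0,-0.0366,0.1392,0,85],
    [0,0,0,-0.0488,0.1856,0,85],
    [0,0,0,-0.0615,0.2325,0,85],
  ],
)

```text
time: 22.9
tool_pos: [0.3754, 0.3061, 0.0921]
ee_rot: [3.141, 0.001, 2.693]
wrist_force: [1.0, 0.3, 1.0]
width: 0.0801
finger_force: 0.0
```

```bash
python3 -c "
from h import *
s=snap('scene')
o=get_obs();print(o['tool_pos'],o['ee_rot'],o['width'])
im=cv2.resize(s['pixels'][100:220,320:480,::-1],None,fx=5,fy=5,interpolation=cv2.INTER_CUBIC)
t=np.linspace(0,6.283,60)
def circ(c,r,z,col):
    P=np.c_[c[0]+r*np.cos(t),c[1]+r*np.sin(t),0*t+z]
    q=cv2.projectPoints(P,np.array(s['rvec'],float),np.array(s['tvec'],float),K(s),None)[0].reshape(-1,2)
    cv2.polylines(im,[((q-[320,100])*5).astype(np.int32)],True,col,1)
c=(.376,.304)
circ(c,.022,0,(0,255,0));circ(c,.022,.042,(0,255,0));circ(c,.014,.074,(0,255,0))
cv2.imwrite('pics/s10.png',im)
print('sc',meas(s,'scene','rosette',.012));s=snap('top');print(meas(s,'top','rosette',.012))"
```

```text
[0.37261295 0.31303924 0.09215151] [ 3.13573115 -0.00456305  2.69924394] 0.07999566228138477
sc [(0.92, 'rect', [563.0, -392.0], 'cen', [562.0, -392.0], 'size', [54.0, 69.0], 'long-ang', np.float32(167.4)), (0.37, 'rect', [575.0, -398.0], 'cen', [575.0, -398.0], 'size', [98.0, 98.0], 'long-ang', np.float32(122.1))]
[(0.76, 'rect', [557.0, -388.0], 'cen', [557.0, -388.0], 'size', [52.0, 53.0], 'long-ang', np.float32(178.9))]
```

View pics/s10.png

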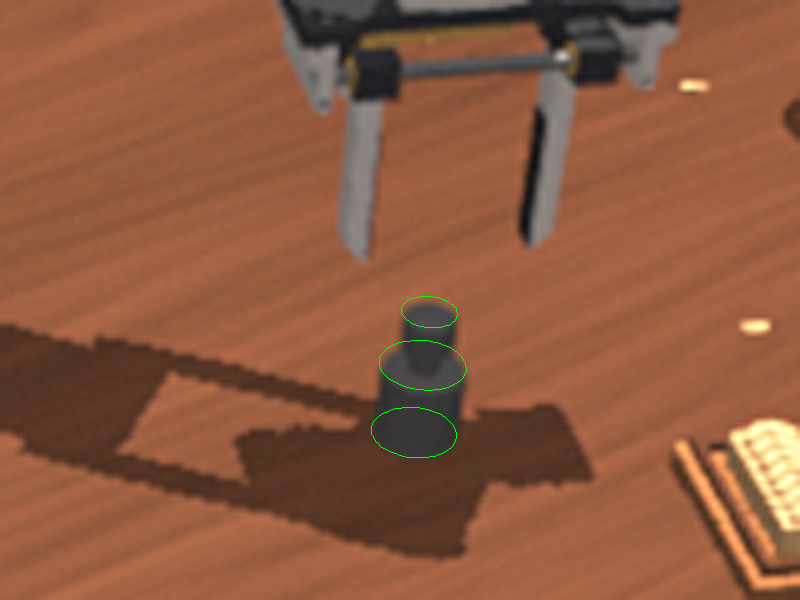

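The overlay fits the weight within about 1 px (base at (414,432) in the crop), and the fingers are centred over it. I'll descend and grip the cylinder.

>>> apply_moves(
  commands=[
    [0,0,0,0,0,0,85],
    [0,0,0,0,0,-0.03,85],
    [0,0,0,0,0,-0.06,85],
    [0,0,0,0,0,-0.085,85],
    [0,0,0,0,0,-0.0985,85],
  ],
)

```text
time: 23.6
tool_pos: [0.3756, 0.3016, -0.0088]
ee_rot: [-3.138, -0.002, 2.69]
wrist_force: [0.5, -0.9, -0.3]
width: 0.08
finger_force: 0.0
```

>>> apply_moves(
  commands=[
    [0,0,0,0,0,0,0],
    [0,0,0,0,0,0,0],
    [0,0,0,0,0,0,0],
    [0,0,0,0,0,0,0],
    [0,0,0,0,0,0,0],
  ],
)

```text
time: 24.1
tool_pos: [0.3765, 0.3038, -0.0054]
ee_rot: [-3.141, 0.001, 2.693]
wrist_force: [-0.5, -2.2, 10.2]
width: 0.0434
finger_force: 29.3
```

>>> apply_moves(
  commands=[
    [0,0,0,0,0,0,0],
    [0,0,0,0,0,0,0],
    [0,0,0,0,0,0,0],
    [0,0,0,0,0,0.02,0],
    [0,0,0,0,0,0.05,0],
  ],
)

```text
time: 24.6
tool_pos: [0.3731, 0.3027, 0.0403]
ee_rot: [-3.135, -0.005, 2.693]
wrist_force: [0.8, -1.1, -5.1]
width: 0.0431
finger_force: 30.0
```

>>> apply_moves(
  commands=[
    [0,0,0,0,0,0.03,0],
    [0,0,0,0,0,0.05,0],
    [0,0,0,0,0,0.05,0],
    [0,0,0,0,0,0.05,0],
    [0,0,0,0,0,0.05,0],
  ],
)

```text
time: 25.1
tool_pos: [0.3746, 0.3034, 0.0908]
ee_rot: [-3.138, -0.003, 2.693]
wrist_force: [-0.4, 0.9, -5.9]
width: 0.0436
finger_force: 30.0
```

```bash
python3 -c "
from h import *
s=snap('scene')
im=cv2.resize(s['pixels'][80:200,320:480,::-1],None,fx=5,fy=5,interpolation=cv2.INTER_CUBIC)
t=np.linspace(0,6.283,60)
def circ(c,r,z,col):
    P=np.c_[c[0]+r*np.cos(t),c[1]+r*np.sin(t),0*t+z]
    q=cv2.projectPoints(P,np.array(s['rvec'],float),np.array(s['tvec'],float),K(s),None)[0].reshape(-1,2)
    cv2.polylines(im,[((q-[320,80])*5).astype(np.int32)],True,col,1)
c=(.376,.304)
for r,z in((.022,.1),(.022,.142),(.014,.174)):circ(c,r,z,(0,255,0))
cv2.imwrite('pics/s11.png',im)"
```

```text
(no output)
```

View pics/s11.png

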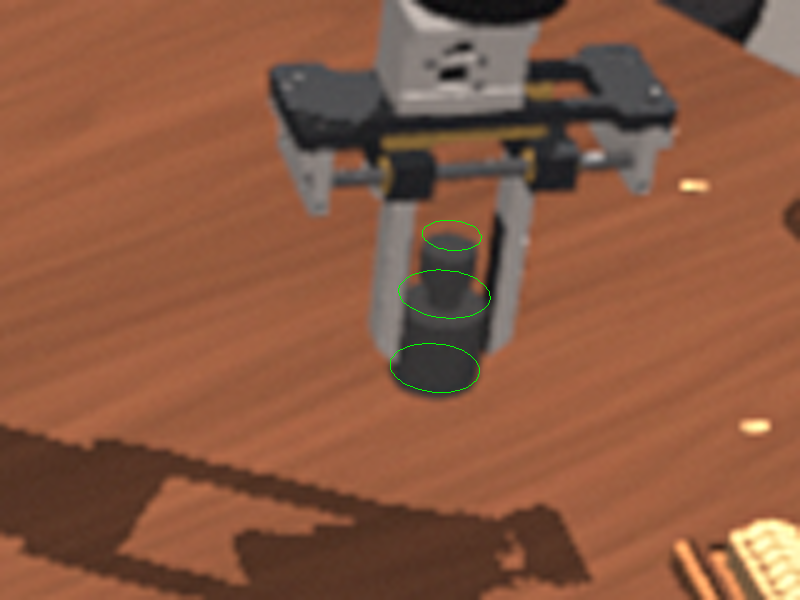

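The weight is held upright. I'll carry it to the rosette.

>>> apply_moves(
  commands=[
    [0,0,0,0.012,-0.0464,0,0],
    [0,0,0,0.024,-0.0928,0,0],
    [0,0,0,0.0366,-0.1392,0,0],
    [0,0,0,0.0488,-0.1856,0,0],
    [0,0,0,0.061,-0.232,0,0],
  ],
)

```text
time: 25.65
tool_pos: [0.4363, 0.0705, 0.092]
ee_rot: [-3.141, -0.002, 2.693]
wrist_force: [1.2, 0.0, -5.3]
width: 0.0435
finger_force: 30.0
```

>>> apply_moves(
  commands=[
    [0,0,0,0.012,-0.0464,0,0],
    [0,0,0,0.024,-0.0928,0,0],
    [0,0,0,0.0366,-0.1392,0,0],
    [0,0,0,0.0488,-0.1856,0,0],
    [0,0,0,0.061,-0.232,0,0],
  ],
)

```text
time: 26.15
tool_pos: [0.4974, -0.1613, 0.0917]
ee_rot: [3.141, -0.003, 2.692]
wrist_force: [1.5, -0.5, -4.7]
width: 0.0438
finger_force: 30.0
```

>>> apply_moves(
  commands=[
    [0,0,0,0.012,-0.0464,0,0],
    [0,0,0,0.024,-0.0928,0,0],
    [0,0,0,0.037,-0.1392,0,0],
    [0,0,0,0.05,-0.1856,0,0],
    [0,0,0,0.062,-0.231,0,0],
  ],
)

```text
time: 26.65
tool_pos: [0.5597, -0.3921, 0.0907]
ee_rot: [3.14, -0.004, 2.693]
wrist_force: [1.5, 0.2, -5.5]
width: 0.0435
finger_force: 30.0
```

>>> apply_moves(
  commands=[
    [0,0,0,0,0,-0.01,0],
    [0,0,0,0,0,-0.03,0],
    [0,0,0,0,0,-0.045,0],
    [0,0,0,0,0,-0.05,0],
    [0,0,0,0,0,-0.05,0],
  ],
)

```text
time: 27.15
tool_pos: [0.5591, -0.3893, 0.0411]
ee_rot: [3.14, -0.004, 2.693]
wrist_force: [-0.5, 0.1, -5.6]
width: 0.0435
finger_force: 30.0
```

```bash
python3 -c "
from h import *
s=snap('scene')
o=get_obs();print(o['tool_pos'],o['ee_rot'],o['wrist_force'],o['width'])
im=cv2.resize(s['pixels'][280:400,100:260,::-1],None,fx=5,fy=5,interpolation=cv2.INTER_CUBIC)
t=np.linspace(0,6.283,60)
def circ(c,r,z,col):
    P=np.c_[c[0]+r*np.cos(t),c[1]+r*np.sin(t),0*t+z]
    q=cv2.projectPoints(P,np.array(s['rvec'],float),np.array(s['tvec'],float),K(s),None)[0].reshape(-1,2)
    cv2.polylines(im,[((q-[100,280])*5).astype(np.int32)],True,col,1)
c=(.560,-.391)
for r,z in((.022,.05),(.022,.092)):circ(c,r,z,(0,255,0))
circ(c,.028,.036,(255,0,0))
cv2.imwrite('pics/s12.png',im)"
```

```text
[ 0.55991009 -0.3899251   0.04286939] [ 3.14116417e+00 -1.30802424e-03  2.69342808e+00] [-0.58914603  0.58366396 -6.20872477] 0.04344095156700318
```

View pics/s12.png

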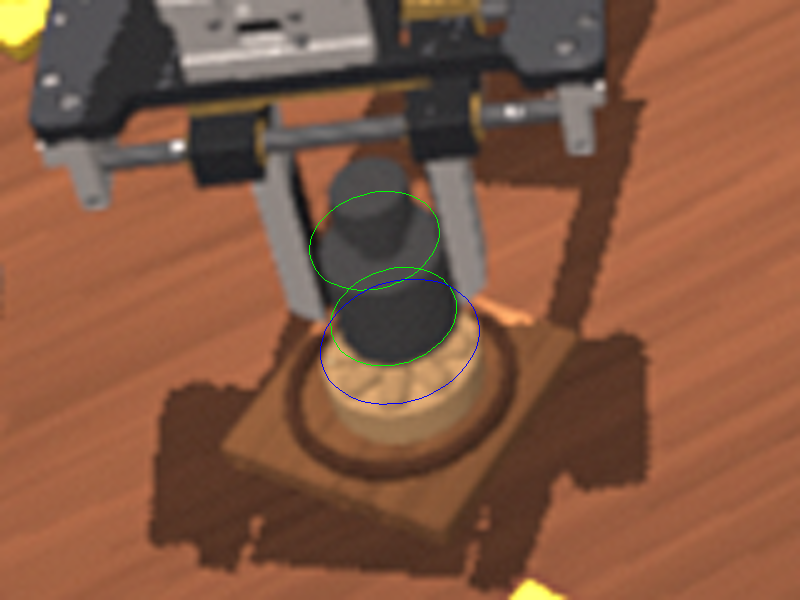

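The weight hangs level just above the rosette. The rosette appears 3–4 mm further in +x than predicted. I'll shift by 3 mm and lower gently.

>>> apply_moves(
  commands=[
    [0,0,0,0.003,0,-0.004,0],
    [0,0,0,0.003,0,-0.008,0],
    [0,0,0,0.003,0,-0.011,0],
    [0,0,0,0.003,0,-0.011,0],
    [0,0,0,0.003,0,-0.011,0],
  ],
)

```text
time: 27.7
tool_pos: [0.5631, -0.3907, 0.0325]
ee_rot: [3.141, -0.0, 2.693]
wrist_force: [-0.6, -0.1, -5.2]
width: 0.0437
finger_force: 30.0
```

>>> apply_moves(
  commands=[
    [0,0,0,0,0,-0.001,0],
    [0,0,0,0,0,-0.002,0],
    [0,0,0,0,0,-0.0025,0],
    [0,0,0,0,0,-0.0025,0],
    [0,0,0,0,0,-0.0025,0],
  ],
)

```text
time: 28.2
tool_pos: [0.5633, -0.3909, 0.0308]
ee_rot: [-3.141, 0.001, 2.693]
wrist_force: [0.0, 0.3, -1.2]
width: 0.0435
finger_force: 30.0
```

Contact has been made: the load fell from 6 N to about 1 N. I'll go 0.5 mm lower, release and rise.

>>> apply_moves(
  commands=[
    [0,0,0,0,0,-0.0005,0],
    [0,0,0,0,0,-0.0005,85],
    [0,0,0,0,0,-0.0005,85],
    [0,0,0,0,0,-0.0005,85],
    [0,0,0,0,0,-0.0005,85],
  ],
)

```text
time: 28.7
tool_pos: [0.5634, -0.3909, 0.0297]
ee_rot: [-3.142, 0.001, 2.693]
wrist_force: [-0.3, 0.2, 0.5]
width: 0.0723
finger_force: 0.0
```

>>> apply_moves(
  commands=[
    [0,0,0,0,0,0,85],
    [0,0,0,0,0,0.02,85],
    [0,0,0,0,0,0.05,85],
    [0,0,0,0,0,0.09,85],
    [0,0,0,0,0,0.13,85],
  ],
)

```text
time: 29.2
tool_pos: [0.5628, -0.3905, 0.1601]
ee_rot: [3.141, -0.001, 2.693]
wrist_force: [-0.1, -0.6, 0.3]
width: 0.0802
finger_force: 0.0
```

>>> apply_moves(
  commands=[
    [0,0,0,-0.04,0.02,0,85],
    [0,0,0,-0.08,0.04,0,85],
    [0,0,0,-0.12,0.06,0,85],
    [0,0,0,-0.15,0.08,0,85],
    [0,0,0,-0.15,0.08,0,85],
  ],
)

```text
time: 29.7
tool_pos: [0.41, -0.3084, 0.1594]
ee_rot: [3.141, -0.002, 2.692]
wrist_force: [0.8, -0.3, -0.2]
width: 0.0801
finger_force: 0.0
```

```bash
python3 -c "
from h import *
s=snap('scene')
im=np.hstack([cv2.resize(s['pixels'][300:400,110:260,::-1],(400,267),interpolation=cv2.INTER_CUBIC),cv2.resize(s['pixels'][170:290,290:510,::-1],(400,267),interpolation=cv2.INTER_CUBIC)])
cv2.imwrite('pics/s13.png',im)"
```

```text
(no output)
```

View pics/s13.png

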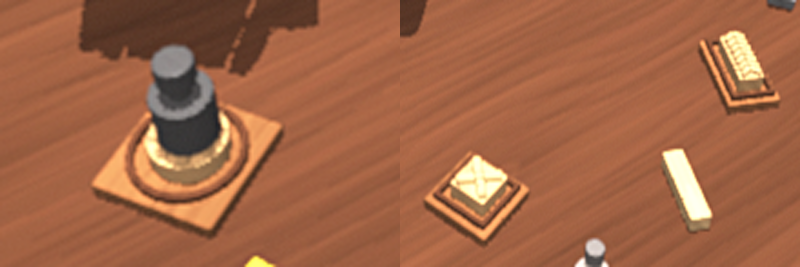

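The weight stands upright and centred on the rosette at (185,130) in the left crop. The square and long blocks lie in their frames at (478,180) and (742,62).

```bash
python3 -c "
from bench import *
print(close_job())"
```

```text
the job is handed in; nothing more can be done
None
```

The job is handed in: all three ornaments lie in their own frames with the iron weight upright on the rosette, as the last picture shows; `close_job()` returned no verdict.

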